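# Tidy the bathing things on the plank

## Task

Tidy up after the bath: put the soap bar in the clear soap case, the pumice stone in the slatted wooden rack, the nail clipper in the round steel dish and the comb in the white plastic basket, in any order. Set each one down gently, without dropping or throwing it, so that it lies flat on the floor of its place and the same way up as now. Leave the lota and the cup standing where they are.

Things in the scene. Friction and masses are not known exactly. Their poses are not given: they have to be found in the camera images.
- soap: Loose bar of cream-coloured soap, smooth with rounded edges: 78 mm long (y), 46 mm wide (x), 30 mm tall, about 0.1 kg. Belongs in the soap case. To clear the case's walls when setting down, keep the fingertips at least 14 mm above its underside. Origin: centre of its underside, z up, long side along y, short side along x.
- stone: Loose grey pumice stone, a rough pitted block with fairly square edges: 70 mm long (y), 42 mm wide (x), 40 mm tall, about 0.09 kg. Belongs in the wooden rack. To clear the rack's lip when setting down, keep the fingertips at least 14 mm above its underside. Origin: centre of its underside, z up, long side along y, short side along x.
- clipper: Loose steel nail clipper lying flat, lever up: 62 mm long (y), 13 mm wide (x), 13 mm tall with its lever (the lower body is 7 mm tall), about 0.035 kg. Belongs in the steel dish. Origin: centre of its underside, z up, long side along y, short side along x.
- comb: Loose flat green plastic comb: 110 mm long (y), 32 mm wide (x; spine on the +x side, teeth towards -x, they are as firm as one plate), 7 mm thick, about 0.03 kg. Belongs in the white basket. Origin: centre of its underside, z up, long side along y, short side along x.
- soap_case: Open clear plastic soap case with thin grey rim, fixed to the plank: outside 110 mm long (y), 80 mm wide (x), 16 mm tall; inside 105 x 75 mm, inner floor 3 mm above the plank, walls 2.5 mm thick. Origin: centre of its underside, z up, long side along y, short side along x.
- stone_rack: Slatted wooden rack with a raised lip, fixed to the plank: outside 116 mm long (y), 88 mm wide (x), 22 mm tall; inside the lip 104 x 76 mm, slat tops 10 mm above the plank. Origin: centre of its underside, z up, long side along y, short side along x.
- dish: Round shallow steel dish, fixed to the plank: 128 mm across the rim, 16 mm tall, flat inner floor about 110 mm across and 3 mm above the plank. Origin: centre of its underside, z up; round, so its yaw does not matter.
- basket: White plastic basket, open-topped with slotted sides, fixed to the plank: outside 150 mm long (y), 115 mm wide (x), 45 mm tall; inside 144 x 109 mm, inner floor 3 mm above the plank, walls 3 mm thick. Origin: centre of its underside, z up, long side along y, short side along x.
- lota: Dented round aluminium water pot (lota), loose, 112 mm across the belly, 105 mm tall, beyond the other things. To be left alone. Origin: centre of its underside.
- cup: White ceramic cup without handle, loose, 78 mm across the rim, 85 mm tall, beyond the other things. To be left alone. Origin: centre of its underside.
There are look-alikes about, which are no part of the job. Of the things that look like the dish, take the one that is farthest to the robot's left at the start.

How it is judged:
At the end, for the whole second after the job is handed in: Soap in the case (centres within 18 mm each way), stone in the rack (22 mm), comb in the basket (45 mm), clipper within 50 mm of the dish's centre; each flat on its floor (5 mm), same way up (tilt < 0.2 rad), at rest (< 0.02 m/s); lota and cup upright within 20 mm of where they were (x of soap in the frame of soap_case between -0.018 and 0.018 m and y of soap in the frame of soap_case between -0.018 and 0.018 m and z of soap in the frame of soap_case between 0 and 0.008 m and x of stone in the frame of stone_rack between -0.022 and 0.022 m and y of stone in the frame of stone_rack between -0.022 and 0.022 m and z of stone in the frame of stone_rack between 0.007 and 0.015 m and x of comb in the frame of basket between -0.045 and 0.045 m and y of comb in the frame of basket between -0.045 and 0.045 m and z of comb in the frame of basket between 0 and 0.008 m and horizontal distance between clipper and dish below 0.05 m and z of clipper in the frame of dish between 0 and 0.008 m and angle between each of soap, stone, clipper, comb's own z axis and vertical below 0.2 rad and linear speed of each of soap, stone, clipper, comb below 0.02 m/s and angular speed of each of soap, stone, clipper, comb below 0.2 rad/s and distance of each of lota, cup from where it was at the start of the episode below 0.02 m and angle between each of lota, cup's own z axis and vertical below 0.1 rad); the robot touches nothing.
It fails at once if one of the four things is dropped or thrown (free of the fingers at over 1 m/s, a fall of about 5 cm) ((linear speed of soap above 1 m/s and contact force between soap and the fingers below 0.05 N) or (linear speed of stone above 1 m/s and contact force between stone and the fingers below 0.05 N) or (linear speed of clipper above 1 m/s and contact force between clipper and the fingers below 0.05 N) or (linear speed of comb above 1 m/s and contact force between comb and the fingers below 0.05 N)).
It fails at once if the lota is shifted by over 20 mm or knocked over (distance of lota from where it was at the start of the episode above 0.02 m or angle between lota's own z axis and vertical above 0.5 rad).
It fails at once if the cup is shifted by over 20 mm or knocked over (distance of cup from where it was at the start of the episode above 0.02 m or angle between cup's own z axis and vertical above 0.5 rad).
It also fails if it takes over 112 s, if anything falls off the work surface, if the arm or the gripper's body presses on something with over 40 N, if the wrist force passes 120 N, or if a joint passes its speed limit or range.

## Robot

A 6-joint arm with a two-finger parallel gripper is mounted at the origin on the work surface. World frame = base frame: x ahead of the robot, y to its left, z up, the work surface at z = 0. Lengths are in m, angles in rad, forces in N, time in s.
With the tool pointing down it reaches from about 0.4 to 0.825 m from the base axis. Payload 7 kg.
Tool frame: the origin (TCP) lies at the very end of the fingers, on their centre line; the grasp point (between the pads) lies 19 mm behind it; z points along the fingers, y is the direction in which the jaws open and shut (so a half turn about z gives the same grasp; the last joint's range is limited). The gripper opens to 85 mm and grips with 20 to 120 N. Pads are 22 mm wide; open, the fingers measure 114 mm over their backs; the gripper's body (76 mm by 85 mm) begins 54 mm behind the grasp point. The pads swing forward as they close: fully open they stand 13 mm farther back than shut.
Start: joints at [1.444, 0.359, 0.012, 0, -1.224, -0.288], TCP at [0.272, 0.618, 0.231] pointing down, gripper open.
Joint ranges: [-3.07, 3.07], [-1.43, 2.12], [-1.02, 1.25], [-3.03, 1.67], [-3.05, -0], [-3.03, 3.03]. Speed limits (rad/s): [2.39, 2.39, 3.01, 3.14, 3.14, 3.14].

## Interface

Orientations are given as a unit quaternion [w, x, y, z].
In Python, from bench import env gives the robot as it stands. The module is installed in compiled form; this text tells all that it offers.
- The arm moves only by the tool carry_out, never from a script. Its argument "moves" is one flat list of numbers, 6 for each row, row after row: the shift along the tool's x, y, z in mm, then the turn, a rotation vector about the tool's x, y, z in degrees. A call has 1 to 8 rows; each row shifts and turns the pose as measured when the row begins, along the tool's axes as they then stand; what a row does not reach is not made up. A row lasts 1/10 s, in which the tool goes at most 50 mm and 8.59 degrees, less where a joint would pass 70% of its speed; a pose out of reach is approached as far as the arm can. A call is refused whole if a number of a shift passes 50 or a number of a turn 8.59, either way. A call with a gripper value outside its range is refused whole. "gripper" is the closure in counts, from 0 (fully open) to 255 (shut), set as the call begins (left out, the last holds). The fingers move at their own pace and stop on an object; "force" is the grip in N (left out, the last holds). Time passes only in rows, so rows that do not move let the fingers close. It gives the time, the measured TCP pose, the force and the opening at its end, in the units of the state.
- env.read_state(): the state, without advancing time (a new reading comes with each control period).
- env.get_image(name): name is "scene" or "side" or "wrist"; returns a dict with "img" (420x560x3 uint8, red, green, blue), "fx", "fy", "cx", "cy" (pixels), "T" (4x4, takes a point from camera to world coordinates). Camera axes: x right, y down, z forward; pixel columns grow to the right and rows downward; lengths in m; the calibration is good to about 2 mm. A picture is of the moment at which its call begins. There is no depth.
- env.job_done(): hands the job in, once; it reports no verdict.
The state is a dict: "t": time; "qpos": joint angles; "qd": joint speeds; "joint_torque": joint torques, N m; "position": TCP position; "orientation": TCP orientation; "force": force on the tool from outside, world axes, zero at the start; "wrist_torque": the same for the moment, N m; "finger_gap": finger opening in m.
Only numpy, scipy, OpenCV 4.12 (cv2) and the standard library are available. Lean on these libraries where they do the work, as an engineer would, in place of code of your own. Each camera call takes 0.05 s, during which the arm holds its last target. There are 200 camera calls.

## Working session

There is one attempt and no reset: what is moved stays moved. The work goes in short steps, Python scripts to look and compute and a tool call to move; the robot and the scene stay as the last step left them, time stands still between calls to the robot, and variables do not carry over. Pictures are saved under pics/ and viewed, about 12 in all and at most 16, crops included, and the job is handed in when it is done.

Besides the shell and the picture viewer there is one more tool, called after ">>>" in YAML: its name, and indented under it one key for each argument. carry_out: Moves the arm, as the interface text tells. Its arguments: {"type":"object","properties":{"moves":{"type":"array"},"gripper":{"type":"number"},"force":{"type":"number"}},"required":["moves"]}

```bash
mkdir -p pics
cat > h.py <<'E'
import numpy as np,cv2
from bench import env
np.set_printoptions(precision=4,suppress=True)
def snap(n,f):
    d=env.get_image(n); cv2.imwrite('pics/'+f+'.png',d['img'][:,:,::-1])
    np.savez('pics/'+f+'.npz',**{k:np.array(v) for k,v in d.items()}); return d
def load(f): return np.load('pics/'+f+'.npz')
def ray(d,u,v,z):
    T=d['T']; r=T[:3,:3]@np.array([(u-d['cx'])/d['fx'],(v-d['cy'])/d['fy'],1]); o=T[:3,3]
    return o+r*(z-o[2])/r[2]
def proj(d,p):
    T=d['T']; c=T[:3,:3].T@(np.asarray(p)-T[:3,3]); return np.array([d['fx']*c[0]/c[2]+d['cx'],d['fy']*c[1]/c[2]+d['cy']])
E
python3 - <<'E'
from h import *
for n in ['scene','side','wrist']:
    d=snap(n,n+'0'); print(n,d['fx'],d['T'])
print(env.read_state())
a=[cv2.imread(f'pics/{n}0.png') for n in ['scene','side']]
E
```

```text
scene 490.3924839048558 [[ 0.1912  0.6714 -0.7161  1.2914]
 [ 0.9814 -0.1172  0.1522 -0.1553]
 [ 0.0183 -0.7318 -0.6813  0.809 ]
 [ 0.      0.      0.      1.    ]]
side 476.75347941652035 [[-0.7361 -0.37    0.5668 -0.1262]
 [-0.6767  0.3859 -0.627   0.6649]
 [ 0.0133 -0.8451 -0.5344  0.5875]
 [ 0.      0.      0.      1.    ]]
wrist 363.16034701013064 [[-0.4031 -0.8822 -0.2432  0.3333]
 [-0.9151  0.389   0.1057  0.5894]
 [ 0.0014  0.2652 -0.9642  0.3737]
 [ 0.      0.      0.      1.    ]]
{'t': 0.15, 'qpos': array([ 1.4441,  0.3592,  0.0113, -0.0002, -1.2241, -0.2881]), 'qd': array([ 0.0003, -0.0016,  0.0041, -0.0002,  0.0017,  0.0007]), 'joint_torque': array([ -0.0014, -58.388 ,  29.3653,   6.9405,  -0.0042,  -0.    ]), 'position': array([0.2719, 0.6174, 0.2306]), 'orientation': array([ 0.0007,  0.9786, -0.2059, -0.0001]), 'force': array([-0.1422,  0.0892, -0.382 ]), 'wrist_torque': array([-0.0107, -0.035 ,  0.0563]), 'finger_gap': 0.08519562030637541}
```

View pics/scene0.png

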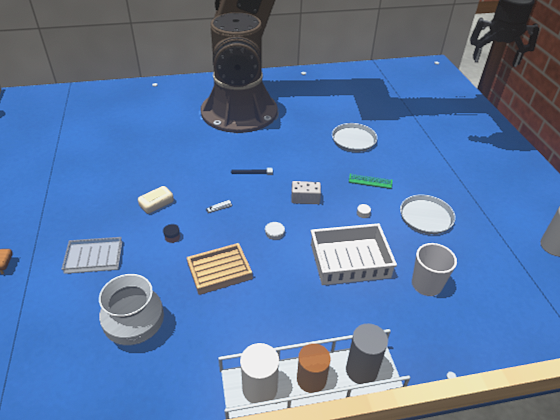

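View pics/side0.png

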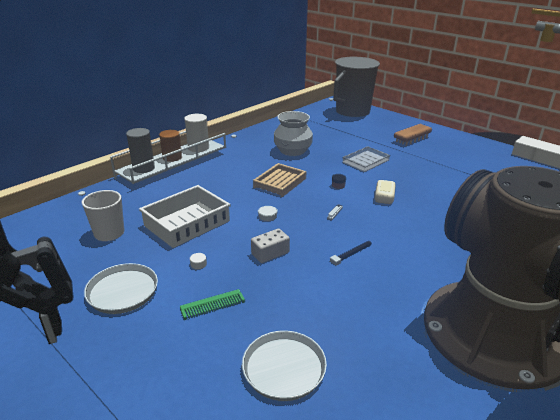

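View pics/wrist0.png

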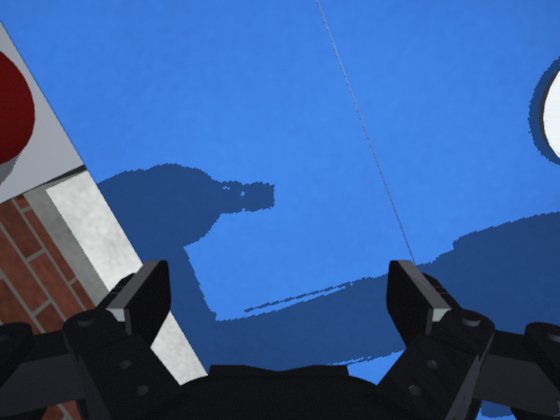

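The scene picture shows all four things: soap (155,200), clipper (219,206), stone (306,192), comb (370,181). The places are the case (93,255), rack (220,267), basket (352,253) and two dishes, (355,137) and (428,214); the latter is further left. I'll fit poses by silhouette in both fixed views.

```bash
cat > fit.py <<'E'
from h import *
from scipy.optimize import differential_evolution
S=4
def mask(d):
    im=cv2.resize(d['img'],None,fx=S,fy=S,interpolation=cv2.INTER_CUBIC); h=cv2.cvtColor(im,cv2.COLOR_RGB2HSV)
    return (~((h[...,0]>95)&(h[...,0]<125)&(h[...,1]>110))).astype(np.uint8)
def pts(sz,p,rnd=False):
    x,y,a=p[:3]; z0=p[3] if len(p)>3 else 0
    L=[]
    if rnd:
        t=np.linspace(0,2*np.pi,40); 
        for r,z in((sz[0]/2,sz[2]),(sz[0]/2-.006,0)): L+=[(x+r*np.cos(q),y+r*np.sin(q),z0+z) for q in t]
    else:
        c,s=np.cos(a),np.sin(a)
        for i in(-.5,.5):
            for j in(-.5,.5):
                for k in(0,1): L.append((x+c*i*sz[0]-s*j*sz[1],y+s*i*sz[0]+c*j*sz[1],z0+k*sz[2]))
    return np.array(L)
def hull(d,P):
    return cv2.convexHull(np.array([(proj(d,p)+.5)*S-.5 for p in P],np.float32))
SZ=dict(soap=(.046,.078,.03),stone=(.042,.07,.04),clipper=(.013,.062,.011),comb=(.032,.11,.007),soap_case=(.08,.11,.016),stone_rack=(.088,.116,.022),dish=(.128,.128,.016),basket=(.115,.15,.045))
PX=dict(soap=(155,200),stone=(306,192),clipper=(219,206),comb=(370,181),soap_case=(93,255),stone_rack=(220,267),dish=(428,214),basket=(352,253))
def fit(n,D,p0,r=.03):
    sz=SZ[n]; rnd=n=='dish'; M=[]
    for d in D:
        m=mask(d); h0=hull(d,pts(tuple(np.array(sz)*1.0),[*p0[:2],0],rnd)); c=h0.mean((0,1))
        _,lab,st,cen=cv2.connectedComponentsWithStats(m)
        ok=[i for i in range(1,len(st)) if st[i,4]>150]
        x,y,=c; dist=[np.hypot(*(np.maximum(0,np.abs(np.array([st[i,0]+st[i,2]/2-x,st[i,1]+st[i,3]/2-y]))-0))) for i in ok]
        i=ok[int(np.argmin(dist))]; b=(lab==i).astype(np.uint8)
        cs,_=cv2.findContours(b,0,1); b=cv2.fillPoly(np.zeros_like(b),[cv2.convexHull(np.vstack(cs))],1)
        M.append(b)
    def cost(p):
        q=0
        for d,b in zip(D,M):
            g=np.zeros_like(b); cv2.fillConvexPoly(g,hull(d,pts(sz,p,rnd)).astype(np.int32),1)
            q+=1-(g&b).sum()/((g|b).sum()+1)
        return q/len(D)
    R=differential_evolution(cost,[(p0[0]-r,p0[0]+r),(p0[1]-r,p0[1]+r),(-1.57,1.58)],maxiter=40,popsize=12,seed=1,tol=1e-6)
    return R.x,R.fun
E
cat > run.py <<'E'
from fit import *
s=load('scene0');w=load('side0')
s={k:s[k] for k in s};w={k:w[k] for k in w}
im={'s':cv2.cvtColor(cv2.resize(s['img'],None,fx=2,fy=2),4),'w':cv2.cvtColor(cv2.resize(w['img'],None,fx=2,fy=2),4)}
for n in SZ:
    p0=ray(s,*PX[n],SZ[n][2]/2); out=[]
    for D in([s,w],[s],[w]):
        p,c=fit(n,D,p0,.03); out.append((p,round(c,3)))
    print(n,*out)
    for k,d in(('s',s),('w',w)): cv2.polylines(im[k],[(hull(d,pts(SZ[n],out[0][0],n=='dish'))/2).astype(np.int32)],1,(0,0,255),1)
cv2.imwrite('pics/fs.png',im['s'][220:620,100:940]); cv2.imwrite('pics/fw.png',im['w'])
E
time python3 run.py
```

```text
soap (array([ 0.3813, -0.2569,  0.5066]), np.float64(0.143)) (array([ 0.3813, -0.2554,  0.3041]), np.float64(0.15)) (array([ 0.3811, -0.2559,  0.5022]), np.float64(0.118))
stone (array([ 0.4222,  0.1049, -0.2378]), np.float64(0.062)) (array([ 0.4226,  0.1049, -0.228 ]), np.float64(0.053)) (array([ 0.4219,  0.1066, -0.2105]), np.float64(0.071))
clipper (array([ 0.4207, -0.1067,  0.2489]), np.float64(0.127)) (array([ 0.4217, -0.1085,  0.2947]), np.float64(0.091)) (array([ 0.4207, -0.1066,  0.2513]), np.float64(0.134))
comb (array([ 0.3893,  0.2848, -0.3941]), np.float64(0.054)) (array([ 0.3902,  0.2843, -0.4147]), np.float64(0.043)) (array([ 0.3894,  0.286 , -0.4059]), np.float64(0.042))
soap_case (array([ 0.5295, -0.391 , -0.0789]), np.float64(0.043)) (array([ 0.5298, -0.3913, -0.0984]), np.float64(0.034)) (array([ 0.5278, -0.3888, -0.0663]), np.float64(0.034))
stone_rack (array([ 0.616 , -0.1288,  0.1872]), np.float64(0.039)) (array([ 0.6165, -0.1285,  0.2004]), np.float64(0.027)) (array([ 0.6136, -0.1262,  0.1952]), np.float64(0.039))
dish (array([0.5361, 0.3746, 1.1105]), np.float64(0.028)) (array([ 0.5382,  0.3734, -0.4167]), np.float64(0.018)) (array([0.5356, 0.3753, 0.1959]), np.float64(0.008))
basket (array([ 0.6362,  0.1539, -0.0222]), np.float64(0.056)) (array([ 0.6368,  0.1542, -0.0232]), np.float64(0.057)) (array([ 0.6326,  0.1552, -0.0413]), np.float64(0.049))
real	8m34.780s
user	7m57.478s
sys	0m1.715s
```

```bash
cat > plan.py <<'E'
from h import *
import sys
from scipy.spatial.transform import Rotation as R
def down(psi): # tool x at world angle psi, z down
    return R.from_euler('z',psi)*R.from_euler('x',np.pi)
def plan(x,y,z,psi=None,n=None,p0=None):
    s=env.read_state(); q=s['orientation']; r=R.from_quat([q[1],q[2],q[3],q[0]]); p=s['position'] if p0 is None else p0
    m=r.as_matrix(); cur=np.arctan2(m[1,0],m[0,0]); t=down(cur if psi is None else psi)
    d=np.array([x,y,z])-p; rv=(r.inv()*t).as_rotvec()
    k=n or max(1,int(np.ceil(np.linalg.norm(d)/.045)),int(np.ceil(np.degrees(np.linalg.norm(rv))/8.3)))
    print('t',s['t'],'pos',p,'psi',round(cur,3),'tilt',np.degrees(np.arccos(-m[2,2])).round(2),'gap',round(s['finger_gap'],4),'F',s['force'],'q',s['qpos'])
    for i in range(k):
        ri=r*R.from_rotvec(rv*i/k); print(*(ri.inv().apply(d/k)*1000).round(1),*np.degrees(rv/k).round(2),sep=',')
if __name__=='__main__': plan(*[None if a=='-' else float(a) for a in sys.argv[1:5]],*([int(sys.argv[5])] if len(sys.argv)>5 else []))
E
python3 - <<'E'
from h import *
s=load('scene0')
print('lota',ray(s,131,310,.05),'cup',ray(s,433,268,.045))
E
python3 plan.py .389 .285 .15 -1.97
```

```text
lota [ 0.7217 -0.3004  0.05  ] cup [0.7226 0.2968 0.045 ]
t 0.15 pos [0.2719 0.6174 0.2306] psi -0.415 tilt 0.08 gap 0.0852 F [-0.1422  0.0892 -0.382 ] q [ 1.4441  0.3592  0.0113 -0.0002 -1.2241 -0.2881]
21.9,23.4,7.4,0.0,-0.01,8.1
25.0,20.0,7.4,0.0,-0.01,8.1
27.6,16.3,7.3,0.0,-0.01,8.1
29.6,12.3,7.3,0.0,-0.01,8.1
31.0,8.0,7.3,0.0,-0.01,8.1
31.8,3.5,7.3,0.0,-0.01,8.1
32.0,-1.0,7.3,0.0,-0.01,8.1
31.6,-5.5,7.3,0.0,-0.01,8.1
30.5,-9.9,7.3,0.0,-0.01,8.1
28.8,-14.1,7.3,0.0,-0.01,8.1
26.5,-18.0,7.3,0.0,-0.01,8.1
```

>>> carry_out:
  moves: [22,23,7,0,0,8.1,25,20,7,0,0,8.1,27.5,16,7.3,0,0,8.1,29.5,12,7.3,0,0,8.1,31,8,7.3,0,0,8.1,32,3.5,7.3,0,0,8.1,32,-1,7.3,0,0,8.1,31.5,-5.5,7.3,0,0,8.1]
  gripper: 60
  force: 25

```text
t: 0.95
position: [0.3545, 0.3688, 0.1685]
orientation: [-0.002, -0.702, 0.712, -0.001]
force: [1.1, 0.4, 0.1]
finger_gap: 0.0652
```

```bash
python3 plan.py .389 .285 .15 -1.97
```

```text
t 0.95 pos [0.3545 0.3688 0.1685] psi -1.584 tilt 0.22 gap 0.0652 F [1.1421 0.4378 0.1446] q [ 1.1896  0.1446 -0.431   0.0003 -0.999  -1.2033]
27.7,-11.9,6.3,0.01,-0.07,7.37
26.0,-15.3,6.2,0.01,-0.07,7.37
23.8,-18.5,6.2,0.01,-0.07,7.37
```

>>> carry_out:
  moves: [27.5,-12,6,0,0,7.4,26,-15,6,0,0,7.4,24,-18.5,6,0,0,7.4,0,0,0,0,0,0]

```text
t: 1.35
position: [0.3882, 0.277, 0.1489]
orientation: [-0.003, -0.542, 0.84, -0.002]
force: [0.4, 0.1, 0.4]
finger_gap: 0.0652
```

```bash
cat > look.py <<'E'
from fit import *
import sys
# overlay a model at given pose on a wrist picture: look.py file name x y yaw
f,n=sys.argv[1:3]; p=[float(a) for a in sys.argv[3:6]]
d=snap('wrist',f); im=cv2.resize(d['img'],None,fx=1.4,fy=1.4)[:,:,::-1].copy()
cv2.polylines(im,[(hull(d,pts(SZ[n],p,n=='dish'))*1.4/S).astype(np.int32)],1,(0,0,255),1)
cv2.imwrite('pics/'+f+'o.png',im)
E
python3 look.py w1 comb .3893 .2848 -.4; python3 plan.py .389 .285 .15 -1.97
```

```text
t 1.4 pos [0.3884 0.2785 0.1494] psi -1.992 tilt 0.3 gap 0.0651 F [ 1.6738 -0.9825  1.011 ] q [ 1.0353  0.1096 -0.5231  0.0005 -0.9434 -1.4564]
-6.1,2.1,-0.6,0.02,-0.3,-1.24
```

View pics/w1o.png

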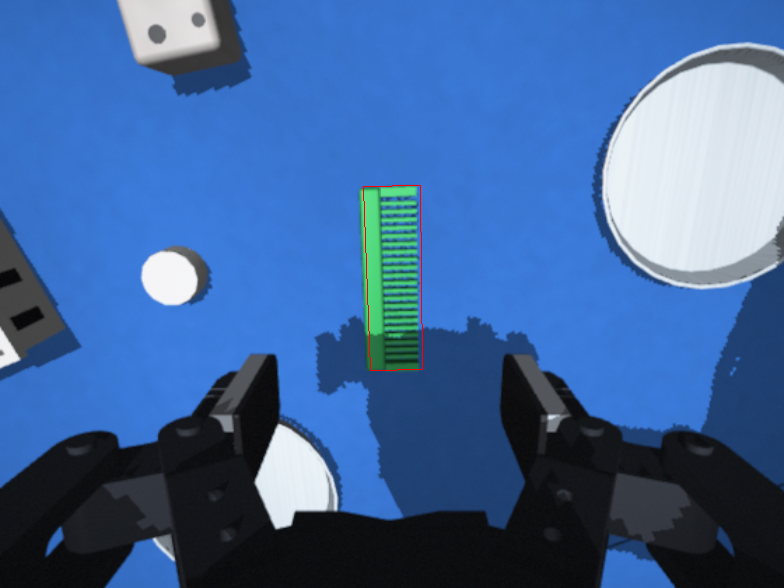

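The comb model overlaps the comb at (392,278) within 1–2 mm. I'll go down onto it.

>>> carry_out:
  moves: [-6,2,30,0,-0.3,-1.2,0,0,40,0,0,0,0,0,40,0,0,0,0,0,25,0,0,0,0,0,0,0,0,0]

```text
t: 1.9
position: [0.3915, 0.2912, 0.0135]
orientation: [0.005, -0.557, 0.831, 0.002]
force: [0.3, -0.4, 0.9]
finger_gap: 0.0652
```

```bash
python3 plan.py .3893 .2848 .001 -1.97
```

```text
t 1.9 pos [0.3915 0.2912 0.0135] psi -1.96 tilt 0.58 gap 0.0652 F [ 0.3018 -0.4178  0.8679] q [ 1.0444  0.3133 -0.6648  0.0018 -0.5826 -1.4352]
6.9,-0.4,12.4,-0.13,0.57,0.57
```

>>> carry_out:
  moves: [6,0,6,0,0.5,0.5,0,0,5,0,0,0,0,0,0,0,0,0,0,0,0,0,0,0]

```text
t: 2.3
position: [0.3901, 0.2885, 0.0048]
orientation: [0.003, -0.555, 0.832, -0.0]
force: [-0.5, -0.3, -0.1]
finger_gap: 0.0654
```

```bash
python3 plan.py .3893 .2848 .001 -1.97
```

```text
t 2.3 pos [0.3901 0.2885 0.0048] psi -1.966 tilt 0.33 gap 0.0654 F [-0.5428 -0.254  -0.1037] q [ 1.0455  0.3272 -0.6761  0.0053 -0.5626 -1.4448]
3.8,-0.7,3.8,-0.2,0.26,0.26
```

>>> carry_out:
  moves: [4,-0.5,3.5,-0.2,0.3,0.2,0,0,1,0,0,0,0,0,0,0,0,0]

```text
t: 2.6
position: [0.3898, 0.2855, 0.0018]
orientation: [0.001, -0.553, 0.833, 0.001]
force: [-0.7, 0.3, -1.2]
finger_gap: 0.0655
```

>>> carry_out:
  moves: [0,0,0,0,0,0,0,0,0,0,0,0,0,0,0,0,0,0,0,0,0,0,0,0,0,0,0,0,0,0,0,0,0,0,0,0]
  gripper: 255
  force: 25

```text
t: 3.2
position: [0.39, 0.2856, 0.0023]
orientation: [0.002, -0.553, 0.833, 0.001]
force: [-0.2, 0.4, 1.9]
finger_gap: 0.0309
```

```bash
python3 plan.py .3893 .2848 .06 -1.97
```

```text
t 3.2 pos [0.39   0.2856 0.0023] psi -1.969 tilt 0.2 gap 0.0309 F [-0.2097  0.394   1.8659] q [ 1.0401  0.3305 -0.678  -0.     -0.5588 -1.4385]
0.4,0.1,-28.8,-0.01,0.1,0.02
0.4,0.1,-28.8,-0.01,0.1,0.02
```

>>> carry_out:
  moves: [0,0,-15,0,0,0,0,0,-25,0,0,0,0,0,-35,0,0,0,0,0,-35,0,0,0,0,0,-20,0,0,0]

```text
t: 3.7
position: [0.388, 0.2826, 0.1328]
orientation: [-0.003, -0.553, 0.833, -0.001]
force: [-0.4, -0.6, -0.5]
finger_gap: 0.0311
```

```bash
python3 plan.py .636 .154 .13 -1.60
```

```text
t 3.7 pos [0.388  0.2826 0.1328] psi -1.97 tilt 0.39 gap 0.0311 F [-0.3757 -0.5597 -0.5215] q [ 1.0401  0.1335 -0.5391 -0.0007 -0.9049 -1.4387]
3.2,-39.8,0.4,0.02,-0.05,-3.03
5.3,-39.6,0.4,0.02,-0.05,-3.03
7.3,-39.2,0.4,0.02,-0.05,-3.03
9.4,-38.8,0.4,0.02,-0.05,-3.03
11.4,-38.2,0.4,0.02,-0.05,-3.03
13.4,-37.6,0.4,0.02,-0.05,-3.03
15.4,-36.8,0.4,0.02,-0.05,-3.03
```

>>> carry_out:
  moves: [3,-40,0,0,0,-3,5,-39.5,0,0,0,-3,7,-39,0.5,0,0,-3,9.5,-39,0.5,0,0,-3,11.5,-38,0.5,0,0,-3,13.5,-37.5,0.5,0,0,-3,15.5,-37,0.5,0,0,-3,0,0,0,0,0,0]

```text
t: 4.5
position: [0.6473, 0.1539, 0.1341]
orientation: [0.001, -0.703, 0.711, 0.0]
force: [0.0, 0.1, -1.4]
finger_gap: 0.0306
```

```bash
python3 look.py w2 basket .636 .154 -.023; python3 plan.py .636 .154 .13 -1.594
```

```text
t 4.55 pos [0.6456 0.1546 0.1339] psi -1.583 tilt 0.14 gap 0.0311 F [-0.5935 -0.1173 -1.5382] q [ 0.5272  0.4109 -0.1403 -0.002  -1.0179 -0.538 ]
0.7,9.6,3.9,-0.04,0.13,0.65
```

View pics/w2o.png

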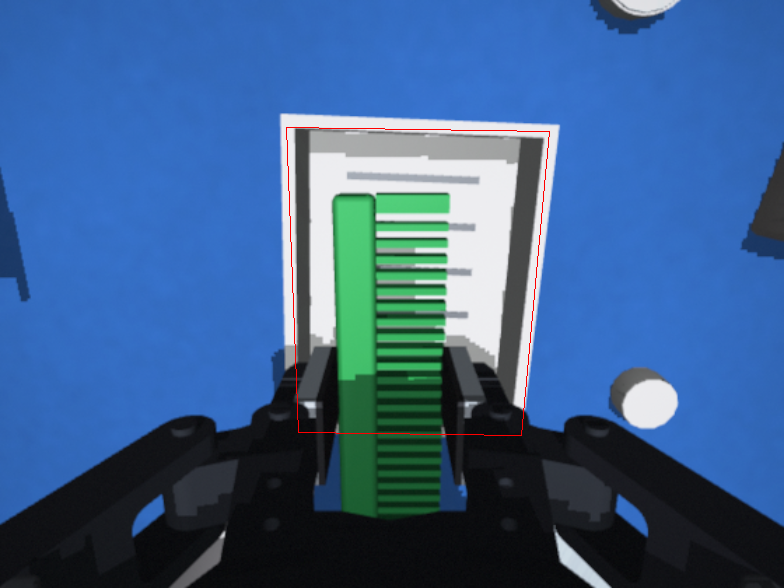

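The view shows the basket rim from (281,114) to (558,125) with the comb centred well inside it; the yaw is off by about 1.5°. Lowering.

>>> carry_out:
  moves: [2,9.5,20,0,0,1.5,0,0,30,0,0,0,0,0,30,0,0,0,0,0,20,0,0,0,0,0,5,0,0,0,0,0,0,0,0,0]

```text
t: 5.15
position: [0.6327, 0.1544, 0.0262]
orientation: [0.001, -0.692, 0.721, 0.001]
force: [0.3, 0.3, 0.1]
finger_gap: 0.031
```

```bash
python3 plan.py .636 .152 .0055 -1.61
```

```text
t 5.15 pos [0.6327 0.1544 0.0262] psi -1.612 tilt 0.17 gap 0.031 F [0.2798 0.2615 0.1406] q [ 0.5369  0.5065 -0.2702 -0.0034 -0.7925 -0.5755]
2.3,-3.4,20.7,-0.0,0.17,-0.1
```

>>> carry_out:
  moves: [2,-3,10,0,0,0,0,0,7,0,0,0,0,0,3,0,0,0,0,0,1,0,0,0,0,0,0,0,0,0]

```text
t: 5.65
position: [0.6375, 0.1537, 0.0072]
orientation: [0.004, -0.693, 0.721, 0.0]
force: [-0.4, 1.4, -0.6]
finger_gap: 0.0307
```

```bash
python3 plan.py .636 .152 .0055 -1.61
```

```text
t 5.65 pos [0.6375 0.1537 0.0072] psi -1.611 tilt 0.41 gap 0.0307 F [-0.4354  1.3787 -0.6417] q [ 0.5323  0.5331 -0.2776 -0.0029 -0.7532 -0.5703]
1.8,1.5,1.7,-0.27,0.31,-0.05
```

>>> carry_out:
  moves: [0,0,1.5,0,0,0,0,0,0,0,0,0,0,0,0.5,0,0,0]

```text
t: 5.95
position: [0.6381, 0.1539, 0.006]
orientation: [0.004, -0.693, 0.721, -0.0]
force: [-0.1, 0.1, -0.3]
finger_gap: 0.0311
```

>>> carry_out:
  moves: [0,0,0,0,0,0,0,0,0,0,0,0,0,0,0,0,0,0,0,0,0,0,0,0]
  gripper: 110

```text
t: 6.35
position: [0.6383, 0.1541, 0.0064]
orientation: [0.005, -0.693, 0.721, -0.0]
force: [0.0, -0.5, 0.1]
finger_gap: 0.0482
```

>>> carry_out:
  moves: [0,0,-8,0,0,0,0,0,-25,0,0,0,0,0,-40,0,0,0,0,0,-50,0,0,0,0,0,-20,0,0,0]

```text
t: 6.85
position: [0.6353, 0.1518, 0.1519]
orientation: [0.0, -0.693, 0.721, 0.001]
force: [0.5, 0.3, 0.3]
finger_gap: 0.0485
```

```bash
python3 look.py w3 comb .636 .152 -.04; python3 plan.py .422 .105 .15 -1.80
```

```text
t 6.9 pos [0.636  0.1521 0.154 ] psi -1.611 tilt 0.2 gap 0.0484 F [1.0176 0.2103 3.0959] q [ 0.5316  0.378  -0.1421 -0.0015 -1.0476 -0.571 ]
11.1,42.4,0.7,-0.02,0.03,2.17
12.7,41.9,0.7,-0.02,0.03,2.17
14.3,41.4,0.7,-0.02,0.03,2.17
15.9,40.9,0.8,-0.02,0.03,2.17
17.4,40.2,0.8,-0.02,0.03,2.17
```

View pics/w3o.png

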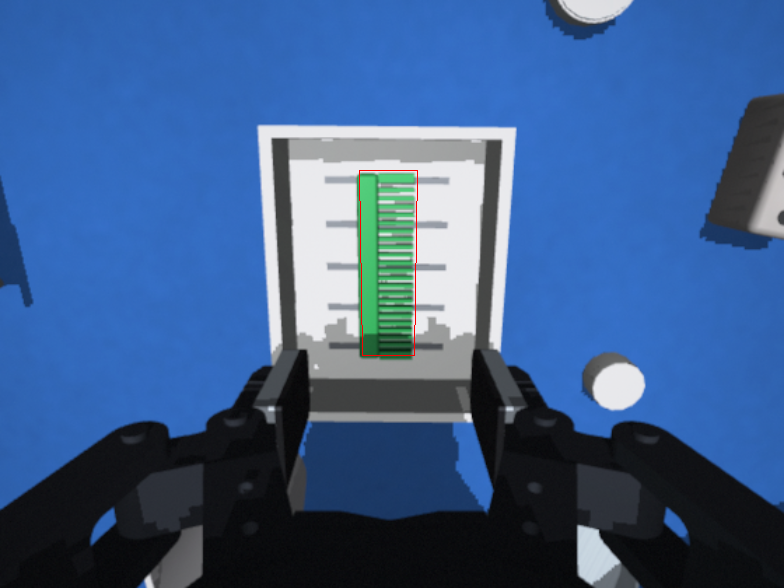

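Comb lies flat in the middle of the basket at (388,265). Next: the stone.

>>> carry_out:
  moves: [11,42,0,0,0,2.2,12.5,42,0,0,0,2.2,14,41.5,0,0,0,2.2,16,41,1,0,0,2.2,17.5,40,1,0,0,2.2,0,0,0,0,0,0]
  gripper: 50

```text
t: 7.5
position: [0.4158, 0.1033, 0.1522]
orientation: [0.004, -0.617, 0.787, 0.0]
force: [2.0, -0.4, 0.4]
finger_gap: 0.0687
```

```bash
python3 look.py w4 stone .4222 .1053 -.23;  python3 plan.py .422 .105 .15 -1.80
```

```text
t 7.55 pos [0.4184 0.1046 0.153 ] psi -1.811 tilt 0.58 gap 0.0687 F [-0.5855  0.9725  0.3546] q [ 0.7066  0.014  -0.6188  0.0009 -0.9279 -0.947 ]
-1.2,-3.4,3.0,-0.37,0.44,-0.61
```

View pics/w4o.png

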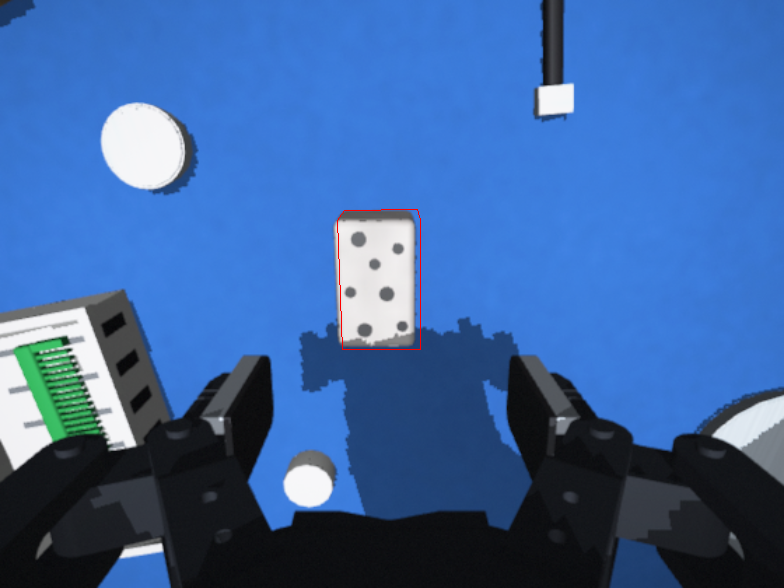

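Stone centre (376,282) sits about 2 mm to the +x side of the model, and the yaw matches. Descending.

>>> carry_out:
  moves: [-1,-5,30,0,0.4,-0.6,0,0,40,0,0,0,0,0,25,0,0,0,0,0,10,0,0,0,0,0,0,0,0,0]

```text
t: 8.05
position: [0.4305, 0.1082, 0.0486]
orientation: [0.008, -0.623, 0.782, -0.003]
force: [0.6, -0.4, 0.7]
finger_gap: 0.0684
```

```bash
python3 plan.py .424 .105 .018 -1.80
```

```text
t 8.05 pos [0.4305 0.1082 0.0486] psi -1.796 tilt 0.98 gap 0.0684 F [ 0.5733 -0.447   0.7003] q [ 0.6992  0.1864 -0.7358  0.0111 -0.6329 -0.9335]
4.9,6.1,30.5,-0.84,0.5,0.22
```

>>> carry_out:
  moves: [4.5,6,12,-0.8,0.5,0.2,0,0,12,0,0,0,0,0,6,0,0,0,0,0,0,0,0,0,0,0,0,0,0,0]

```text
t: 8.55
position: [0.4257, 0.1064, 0.0182]
orientation: [0.001, -0.622, 0.783, -0.0]
force: [0.2, 0.4, 0.4]
finger_gap: 0.0684
```

```bash
python3 plan.py .424 .105 .018 -1.80
```

```text
t 8.55 pos [0.4257 0.1064 0.0182] psi -1.8 tilt 0.08 gap 0.0684 F [0.18   0.3552 0.4306] q [ 0.6974  0.2438 -0.7603  0.0002 -0.5654 -0.9266]
1.7,1.3,0.2,-0.05,0.06,0.01
```

>>> carry_out:
  moves: [1.5,1,0,0,0,0,0,0,0,0,0,0,0,0,0,0,0,0,0,0,0,0,0,0,0,0,0,0,0,0,0,0,0,0,0,0]
  gripper: 255
  force: 30

```text
t: 9.15
position: [0.425, 0.1057, 0.0199]
orientation: [0.002, -0.622, 0.783, 0.0]
force: [0.4, 0.4, -0.8]
finger_gap: 0.0415
```

>>> carry_out:
  moves: [0,0,-15,0,0,0,0,0,-25,0,0,0,0,0,-35,0,0,0,0,0,-35,0,0,0,0,0,-10,0,0,0]

```text
t: 9.65
position: [0.4227, 0.1039, 0.1418]
orientation: [-0.002, -0.622, 0.783, 0.0]
force: [-0.4, -0.6, -1.3]
finger_gap: 0.0411
```

```bash
python3 plan.py .616 -.1288 .14 -1.377
```

```text
t 9.65 pos [0.4227 0.1039 0.1418] psi -1.8 tilt 0.19 gap 0.0411 F [-0.4401 -0.5599 -1.2693] q [ 0.6971  0.0434 -0.6178 -0.0002 -0.9129 -0.9262]
26.1,-34.4,0.3,0.02,-0.02,-3.46
28.1,-32.8,0.3,0.02,-0.02,-3.46
30.1,-31.0,0.3,0.02,-0.02,-3.46
31.9,-29.2,0.3,0.02,-0.02,-3.46
33.6,-27.2,0.3,0.02,-0.02,-3.46
35.2,-25.1,0.3,0.02,-0.02,-3.46
36.6,-23.0,0.3,0.02,-0.02,-3.46
```

>>> carry_out:
  moves: [26,-34.5,0,0,0,-3.5,28,-33,0,0,0,-3.5,30,-31,0,0,0,-3.5,32,-29,0,0,0,-3.5,33.5,-27,0,0,0,-3.5,35,-25,0,0,0,-3.5,36.5,-23,0,0,0,-3.5,0,0,0,0,0,0]

```text
t: 10.45
position: [0.6271, -0.1326, 0.1445]
orientation: [-0.002, 0.782, -0.623, 0.001]
force: [-0.9, 0.0, -1.0]
finger_gap: 0.0417
```

```bash
python3 look.py w5 stone_rack .616 -.1288 .194;  python3 plan.py .616 -.1288 .14 -1.377
```

```text
t 10.5 pos [ 0.6256 -0.1312  0.1443] psi -1.348 tilt 0.26 gap 0.0418 F [ 0.2501  0.3218 -1.469 ] q [ 0.0961  0.3642 -0.1869 -0.0037 -1.0164  0.1287]
-4.4,8.8,4.3,-0.21,0.16,1.67
```

View pics/w5o.png

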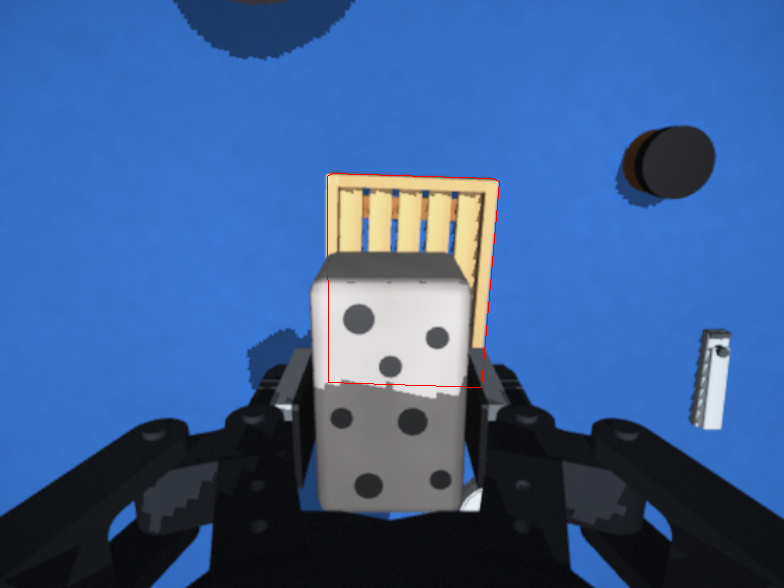

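Rack model outlines the rack exactly, (327,174)–(498,386). Lowering the stone into it.

>>> carry_out:
  moves: [-4.5,9,25,0,0,1.7,0,0,30,0,0,0,0,0,25,0,0,0,0,0,10,0,0,0,0,0,0,0,0,0]

```text
t: 11.0
position: [0.6138, -0.1265, 0.052]
orientation: [-0.002, 0.771, -0.637, -0.0]
force: [0.2, 0.3, 0.1]
finger_gap: 0.0417
```

```bash
python3 plan.py .616 -.1288 .0305 -1.377
```

```text
t 11.0 pos [ 0.6138 -0.1265  0.052 ] psi -1.381 tilt 0.28 gap 0.0417 F [0.1659 0.286  0.0691] q [ 0.1054  0.4427 -0.3084 -0.0052 -0.8166  0.0877]
2.7,-1.7,21.5,-0.2,0.2,-0.25
```

>>> carry_out:
  moves: [2.5,-2,10,-0.2,0.2,-0.2,0,0,7,0,0,0,0,0,3,0,0,0,0,0,1,0,0,0,0,0,0,0,0,0]

```text
t: 11.5
position: [0.6186, -0.1278, 0.0331]
orientation: [-0.001, 0.773, -0.635, 0.002]
force: [0.2, 0.6, -0.1]
finger_gap: 0.0411
```

```bash
python3 plan.py .616 -.1288 .030 -1.377
```

```text
t 11.5 pos [ 0.6186 -0.1278  0.0331] psi -1.376 tilt 0.27 gap 0.0411 F [ 0.2107  0.5593 -0.0794] q [ 0.1054  0.471  -0.3172  0.0013 -0.778   0.0885]
0.5,2.8,3.0,-0.26,-0.08,0.06
```

>>> carry_out:
  moves: [0,2,1.5,0,0,0,0,0,1,0,0,0,0,0,1,0,0,0,0,0,1,0,0,0,0,0,0,0,0,0]

```text
t: 12.0
position: [0.6172, -0.1284, 0.0294]
orientation: [-0.002, 0.772, -0.635, 0.003]
force: [0.4, 0.9, -0.2]
finger_gap: 0.0412
```

```bash
python3 plan.py .616 -.1288 .030 -1.377
```

```text
t 12.0 pos [ 0.6172 -0.1284  0.0294] psi -1.376 tilt 0.39 gap 0.0412 F [ 0.3986  0.9325 -0.154 ] q [ 0.1047  0.4728 -0.325   0.0015 -0.7662  0.0888]
0.2,1.3,-0.6,-0.38,-0.09,0.04
```

>>> carry_out:
  moves: [0,0,1,0,0,0,0,0,1,0,0,0,0,0,0,0,0,0]

```text
t: 12.3
position: [0.6174, -0.1284, 0.0296]
orientation: [-0.002, 0.773, -0.635, 0.003]
force: [0.3, 0.2, -2.0]
finger_gap: 0.0414
```

```bash
python3 plan.py .616 -.1288 .030 -1.377
```

```text
t 12.3 pos [ 0.6174 -0.1284  0.0296] psi -1.376 tilt 0.43 gap 0.0414 F [ 0.3277  0.2094 -1.9572] q [ 0.105   0.4726 -0.3252  0.0024 -0.7657  0.0886]
0.1,1.5,-0.4,-0.41,-0.13,0.08
```

>>> carry_out:
  moves: [0,0,0,0,0,0,0,0,0,0,0,0,0,0,0,0,0,0,0,0,0,0,0,0]
  gripper: 80

```text
t: 12.7
position: [0.6178, -0.1285, 0.0297]
orientation: [-0.002, 0.773, -0.635, 0.003]
force: [0.7, 0.2, 0.4]
finger_gap: 0.0586
```

>>> carry_out:
  moves: [0,0,-8,0,0,0,0,0,-25,0,0,0,0,0,-35,0,0,0,0,0,-40,0,0,0,0,0,-15,0,0,0]

```text
t: 13.2
position: [0.6148, -0.1287, 0.1551]
orientation: [0.0, 0.773, -0.635, 0.001]
force: [0.6, 1.1, 0.4]
finger_gap: 0.0586
```

```bash
python3 - <<'E'
from h import *
snap('wrist','w6')
E
python3 plan.py .4207 -.107 .14 -1.31
```

```text
t 13.25 pos [ 0.6154 -0.1288  0.1565] psi -1.376 tilt 0.19 gap 0.0583 F [0.945  0.2207 2.2149] q [ 0.1051  0.3371 -0.1997  0.0025 -1.0314  0.0889]
-11.8,37.4,3.2,-0.03,-0.03,-0.75
-12.3,37.2,3.2,-0.03,-0.03,-0.75
-12.8,37.0,3.2,-0.03,-0.03,-0.75
-13.3,36.9,3.3,-0.03,-0.03,-0.75
-13.8,36.7,3.3,-0.03,-0.03,-0.75
```

>>> carry_out:
  moves: [-12,37,3,0,0,-0.8,-12,37,3,0,0,-0.8,-13,37,3,0,0,-0.8,-13,36.5,3,0,0,-0.8,-13.5,34,3,0,0,-0.8,0,0,0,0,0,0,0,0,0,0,0,0]
  gripper: 110

```text
t: 13.95
position: [0.4182, -0.1071, 0.1426]
orientation: [-0.002, 0.795, -0.606, 0.004]
force: [-0.1, 0.8, 0.0]
finger_gap: 0.0486
```

```bash
python3 look.py w7 clipper .421 -.107 .27;  python3 plan.py .4207 -.107 .10 -1.31
python3 -c "
import cv2,numpy as np
a=cv2.imread('pics/w6.png');b=cv2.imread('pics/w7o.png')
cv2.imwrite('pics/w67.png',np.hstack([cv2.resize(a,(373,280)),cv2.resize(b[100:400,150:550],(427,320))[:280]]))"
```

```text
t 14.0 pos [ 0.4179 -0.1072  0.1424] psi -1.304 tilt 0.47 gap 0.0487 F [-1.0187 -0.6962 -0.5308] q [ 0.2123  0.0283 -0.6337  0.0035 -0.901   0.0526]
0.4,-2.4,42.4,-0.43,-0.18,0.36
```

View pics/w67.png

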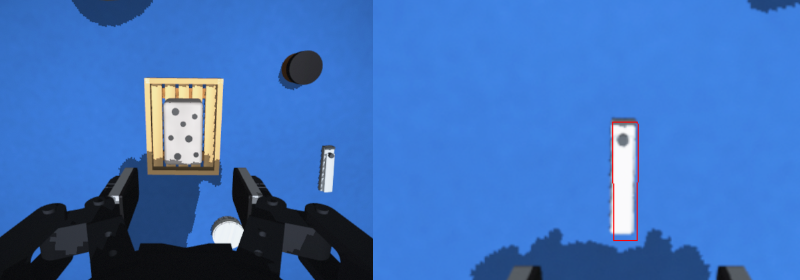

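Left: the stone is flat in the centre of the rack. Right: the clipper matches across its width and lies about 2 mm further to −y. Descending to it.

>>> carry_out:
  moves: [2,-3,30,-0.4,0,0.3,0,0,40,0,0,0,0,0,35,0,0,0,0,0,15,0,0,0,0,0,0,0,0,0]

```text
t: 14.5
position: [0.4302, -0.1084, 0.0209]
orientation: [-0.002, 0.793, -0.609, 0.005]
force: [0.3, 0.1, 1.0]
finger_gap: 0.0484
```

```bash
python3 plan.py .421 -.109 .002 -1.31
```

```text
t 14.5 pos [ 0.4302 -0.1084  0.0209] psi -1.309 tilt 0.58 gap 0.0484 F [0.3254 0.056  1.042 ] q [ 0.2045  0.2408 -0.7578  0.0084 -0.5632  0.0498]
-1.9,9.2,18.8,-0.5,-0.29,0.03
```

>>> carry_out:
  moves: [-2,8,8,-0.5,-0.3,0,0,1,6,0,0,0,0,0,3,0,0,0,0,0,0,0,0,0,0,0,0,0,0,0]

```text
t: 15.0
position: [0.4235, -0.1086, 0.0045]
orientation: [-0.001, 0.793, -0.609, 0.001]
force: [-0.2, -0.3, -0.5]
finger_gap: 0.0484
```

```bash
python3 plan.py .421 -.109 .002 -1.31
```

```text
t 15.0 pos [ 0.4235 -0.1086  0.0045] psi -1.309 tilt 0.15 gap 0.0484 F [-0.2443 -0.3317 -0.4775] q [ 0.2028  0.2683 -0.7769 -0.0005 -0.5229  0.059 ]
-0.3,2.5,2.5,-0.15,0.0,0.03
```

>>> carry_out:
  moves: [0,2.5,2,0,0,0,0,0,0,0,0,0,0,0,0,0,0,0]

```text
t: 15.3
position: [0.4218, -0.1092, 0.0034]
orientation: [-0.002, 0.793, -0.609, 0.002]
force: [-0.1, 0.6, 0.8]
finger_gap: 0.0484
```

>>> carry_out:
  moves: [0,0,0,0,0,0,0,0,0,0,0,0,0,0,0,0,0,0,0,0,0,0,0,0,0,0,0,0,0,0,0,0,0,0,0,0]
  gripper: 255
  force: 25

```text
t: 15.9
position: [0.4219, -0.1091, 0.0038]
orientation: [-0.002, 0.793, -0.609, 0.002]
force: [-0.5, 0.9, 0.8]
finger_gap: 0.0116
```

>>> carry_out:
  moves: [0,0,-15,0,0,0,0,0,-25,0,0,0,0,0,-35,0,0,0,0,0,-35,0,0,0,0,0,-20,0,0,0]

```text
t: 16.4
position: [0.4182, -0.1098, 0.1348]
orientation: [0.001, 0.793, -0.609, -0.002]
force: [0.5, 0.5, -0.1]
finger_gap: 0.0116
```

```bash
python3 plan.py .45 .2 .13 -1.31; python3 look.py w8 clipper 0.42 -.108 .25
```

```text
t 16.4 pos [ 0.4182 -0.1098  0.1348] psi -1.31 tilt 0.24 gap 0.0116 F [ 0.4729  0.4639 -0.1324] q [ 0.2024  0.0478 -0.6321 -0.0007 -0.895   0.0591]
-41.6,-15.8,0.7,0.03,0.01,0.0
-41.6,-15.8,0.7,0.03,0.01,0.0
-41.6,-15.8,0.7,0.03,0.01,0.0
-41.6,-15.8,0.7,0.03,0.01,0.0
-41.6,-15.8,0.7,0.03,0.01,0.0
-41.6,-15.8,0.7,0.03,0.01,0.0
-41.6,-15.8,0.7,0.03,0.01,0.0
```

>>> carry_out:
  moves: [-41.5,-16,0,0,0,0,-41.5,-16,0,0,0,0,-41.5,-16,0,0,0,0,-41.5,-16,0,0,0,0,-41.5,-16,0,0,0,0,-41.5,-16,0,0,0,0,-41.5,-16,0,0,0,0]

```text
t: 17.15
position: [0.4543, 0.2059, 0.1392]
orientation: [-0.002, 0.79, -0.613, 0.001]
force: [2.0, 0.4, -0.2]
finger_gap: 0.0117
```

```bash
python3 plan.py .536 .3747 .13 -1.31
```

```text
t 17.15 pos [0.4543 0.2059 0.1392] psi -1.32 tilt 0.3 gap 0.0117 F [ 2.0189  0.4242 -0.2441] q [ 0.8218  0.1497 -0.5029  0.0025 -0.9132 -0.573 ]
-28.7,-24.2,2.0,-0.06,0.01,-0.12
-28.6,-24.2,2.0,-0.06,0.01,-0.12
-28.6,-24.3,1.9,-0.06,0.01,-0.12
-28.5,-24.4,1.9,-0.06,0.01,-0.12
-28.5,-24.4,1.9,-0.06,0.01,-0.12
```

>>> carry_out:
  moves: [-28.5,-24,2,0,0,0,-28.5,-24,2,0,0,0,-28.5,-24,2,0,0,0,-28.5,-24,2,0,0,0,-28,-23,2,0,0,0,0,0,0,0,0,0]

```text
t: 17.75
position: [0.5352, 0.3856, 0.1256]
orientation: [-0.001, 0.792, -0.611, 0.001]
force: [-0.4, -1.2, -0.4]
finger_gap: 0.0122
```

```bash
python3 look.py w9 dish .536 .3747 0; python3 plan.py .536 .3747 .0075 -1.31 4
```

```text
t 17.8 pos [0.5341 0.3838 0.1254] psi -1.315 tilt 0.11 gap 0.0117 F [-0.1386 -0.9039 -0.5792] q [ 0.92    0.4094 -0.1662  0.0019 -0.9942 -0.6654]
2.3,0.2,29.5,-0.03,-0.01,-0.07
2.3,0.2,29.5,-0.03,-0.01,-0.07
2.3,0.1,29.5,-0.03,-0.01,-0.07
2.3,0.1,29.5,-0.03,-0.01,-0.07
```

View pics/w9o.png

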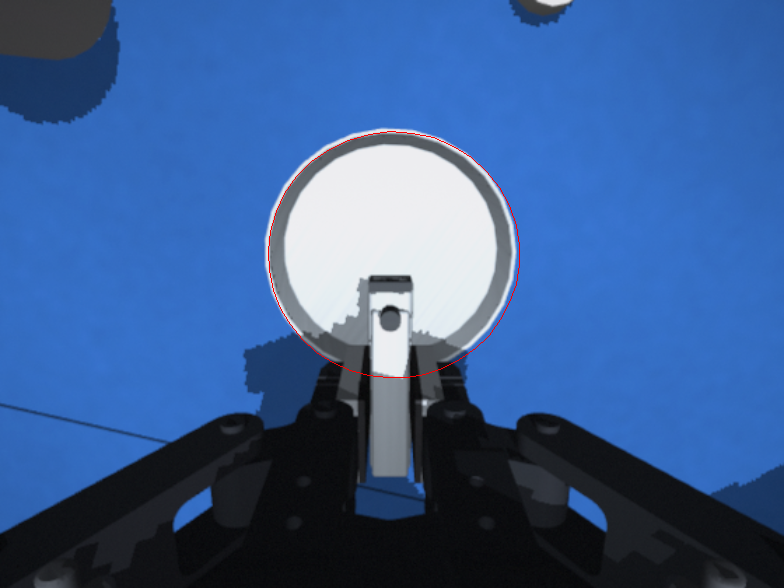

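The dish model fits the rim (268–518 px), and the clipper is held level over the dish. Lowering.

>>> carry_out:
  moves: [9,0,20,0,0,0,0,0,30,0,0,0,0,0,30,0,0,0,0,0,15,0,0,0,0,0,0,0,0,0]

```text
t: 18.3
position: [0.5351, 0.3718, 0.0267]
orientation: [0.0, 0.791, -0.612, 0.001]
force: [-0.5, 0.6, -0.0]
finger_gap: 0.0115
```

```bash
python3 plan.py .536 .3747 .0068 -1.31
```

```text
t 18.3 pos [0.5351 0.3718 0.0267] psi -1.316 tilt 0.06 gap 0.0115 F [-0.533   0.629  -0.0146] q [ 0.9067  0.5066 -0.2704  0.0015 -0.7939 -0.6533]
-2.6,-1.6,19.9,-0.03,-0.06,-0.36
```

>>> carry_out:
  moves: [-2.5,-1.5,9,0,0,0,0,0,6,0,0,0,0,0,3,0,0,0,0,0,1,0,0,0,0,0,0,0,0,0]

```text
t: 18.8
position: [0.5367, 0.3749, 0.0092]
orientation: [-0.002, 0.791, -0.612, 0.001]
force: [-0.6, 0.7, -0.0]
finger_gap: 0.012
```

```bash
python3 plan.py .536 .3747 .0068 -1.31
```

```text
t 18.8 pos [0.5367 0.3749 0.0092] psi -1.317 tilt 0.19 gap 0.012 F [-0.5585  0.6772 -0.0205] q [ 0.9079  0.5306 -0.2785  0.002  -0.7587 -0.6551]
0.0,0.8,2.4,-0.19,0.04,-0.37
```

>>> carry_out:
  moves: [0,0.5,1.5,0,0,0,0,0,1,0,0,0,0,0,0.5,0,0,0,0,0,0,0,0,0]

```text
t: 19.2
position: [0.5367, 0.3755, 0.0073]
orientation: [-0.003, 0.791, -0.612, 0.001]
force: [-0.8, -0.4, -0.0]
finger_gap: 0.0122
```

>>> carry_out:
  moves: [0,0,0,0,0,0,0,0,0,0,0,0,0,0,0,0,0,0,0,0,0,0,0,0]
  gripper: 165

```text
t: 19.6
position: [0.5369, 0.3756, 0.0076]
orientation: [-0.003, 0.791, -0.612, 0.001]
force: [0.2, 0.6, -0.1]
finger_gap: 0.0306
```

>>> carry_out:
  moves: [0,0,-8,0,0,0,0,0,-25,0,0,0,0,0,-35,0,0,0,0,0,-40,0,0,0,0,0,-15,0,0,0]

```text
t: 20.1
position: [0.5352, 0.3735, 0.1334]
orientation: [0.001, 0.791, -0.612, 0.001]
force: [0.5, 1.3, 0.2]
finger_gap: 0.0303
```

```bash
python3 look.py w10 clipper .536 .3747 .26; python3 plan.py .44 -.01 .16 -1.2
```

```text
t 20.15 pos [0.5356 0.3739 0.1348] psi -1.316 tilt 0.12 gap 0.0299 F [0.0314 0.4822 2.3259] q [ 0.9087  0.3942 -0.1665  0.0023 -1.0093 -0.6554]
38.6,21.0,-2.8,-0.01,-0.01,-0.74
38.3,21.5,-2.8,-0.01,-0.01,-0.74
38.1,22.0,-2.8,-0.01,-0.01,-0.74
37.8,22.5,-2.8,-0.01,-0.01,-0.74
37.5,23.0,-2.8,-0.01,-0.01,-0.74
37.2,23.5,-2.8,-0.01,-0.01,-0.74
36.9,23.9,-2.8,-0.01,-0.01,-0.74
36.6,24.4,-2.8,-0.01,-0.01,-0.74
36.2,24.9,-2.8,-0.01,-0.01,-0.74
```

>>> carry_out:
  moves: [43,23.5,-3,0,0,-0.8,43,24,-3,0,0,-0.8,43,24.5,-3,0,0,-0.8,42.5,25,-3,0,0,-0.8,42,26,-3,0,0,-0.8,42,26.5,-3,0,0,-0.8,41.5,27,-3,0,0,-0.8,41,27.5,-3,0,0,-0.8]
  gripper: 40

```text
t: 20.95
position: [0.4422, -0.0108, 0.1618]
orientation: [-0.004, 0.828, -0.561, 0.003]
force: [0.8, -0.4, -0.7]
finger_gap: 0.0715
```

```bash
python3 plan.py .39 -.25 .15 -1.1
```

```text
t 20.95 pos [ 0.4422 -0.0108  0.1618] psi -1.192 tilt 0.59 gap 0.0715 F [ 0.7646 -0.4377 -0.6563] q [ 0.4244  0.0238 -0.585   0.0003 -0.9516 -0.0455]
33.8,22.8,1.7,-0.1,-0.0,-0.88
33.5,23.4,1.8,-0.1,-0.0,-0.88
33.1,23.9,1.8,-0.1,-0.0,-0.88
32.7,24.4,1.8,-0.1,-0.0,-0.88
32.4,24.9,1.9,-0.1,-0.0,-0.88
32.0,25.3,1.9,-0.1,-0.0,-0.88
```

>>> carry_out:
  moves: [33.5,23,2,0,0,-0.9,33.5,23.5,2,0,0,-0.9,33,24,2,0,0,-0.9,32.5,24.5,2,0,0,-0.9,32,25,2,0,0,-0.9,28,23,2,0,0,-0.9,0,0,0,0,0,0]

```text
t: 21.65
position: [0.3848, -0.2578, 0.1526]
orientation: [-0.007, 0.854, -0.521, 0.007]
force: [0.2, 0.6, 0.4]
finger_gap: 0.0717
```

```bash
python3 look.py w11 soap .3813 -.256 .45;  python3 plan.py .381 -.256 .15 -1.1
python3 -c "
import cv2,numpy as np
a=cv2.imread('pics/w10o.png');b=cv2.imread('pics/w11o.png')
cv2.imwrite('pics/w1011.png',np.hstack([cv2.resize(a,(320,240)),b[100:400,200:600][:240]*1]))"
```

```text
t 21.7 pos [ 0.3852 -0.2567  0.1528] psi -1.096 tilt 1.14 gap 0.072 F [-0.2885  0.6944 -0.2045] q [-0.1674  0.0682 -0.5574 -0.0096 -0.9269  0.648 ]
-2.5,3.4,2.7,-1.11,-0.28,0.23
```

View pics/w1011.png

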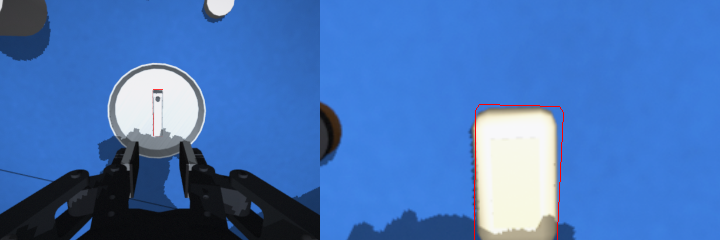

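Left: clipper flat in the centre of the dish. Right: soap parallel to the model, shifted about 2 mm. Descending.

>>> carry_out:
  moves: [-3,1.5,30,-1.1,-0.3,0.2,0,0,40,0,0,0,0,0,25,0,0,0,0,0,10,0,0,0,0,0,0,0,0,0]

```text
t: 22.2
position: [0.3859, -0.2529, 0.0477]
orientation: [-0.001, 0.853, -0.523, 0.003]
force: [-0.1, -1.0, -0.2]
finger_gap: 0.0723
```

```bash
python3 plan.py .383 -.255 .017 -1.11
```

```text
t 22.2 pos [ 0.3859 -0.2529  0.0477] psi -1.1 tilt 0.38 gap 0.0723 F [-0.1047 -1.0046 -0.2421] q [-0.1512  0.2199 -0.6866  0.0005 -0.6577  0.622 ]
0.4,3.7,30.6,-0.3,-0.23,0.59
```

>>> carry_out:
  moves: [0.5,3.5,12,-0.3,-0.2,0.5,0,0,12,0,0,0,0,0,6,0,0,0,0,0,0,0,0,0,0,0,0,0,0,0]

```text
t: 22.7
position: [0.3856, -0.254, 0.0185]
orientation: [-0.0, 0.851, -0.526, 0.002]
force: [0.1, 0.4, 0.1]
finger_gap: 0.0717
```

```bash
python3 plan.py .383 -.255 .017 -1.11
```

```text
t 22.7 pos [ 0.3856 -0.254   0.0185] psi -1.107 tilt 0.25 gap 0.0717 F [0.0722 0.4414 0.1294] q [-0.1534  0.2728 -0.7131  0.0016 -0.5806  0.6161]
-0.3,2.8,1.5,-0.17,-0.18,0.18
```

>>> carry_out:
  moves: [0,2.5,3,0,0,0,0,0,1.5,0,0,0,0,0,0,0,0,0,0,0,0,0,0,0]

```text
t: 23.1
position: [0.384, -0.2555, 0.015]
orientation: [-0.001, 0.851, -0.526, 0.003]
force: [-0.5, 0.7, 0.1]
finger_gap: 0.0718
```

>>> carry_out:
  moves: [0,0,0,0,0,0,0,0,0,0,0,0,0,0,0,0,0,0,0,0,0,0,0,0,0,0,0,0,0,0,0,0,0,0,0,0]
  gripper: 255
  force: 30

```text
t: 23.7
position: [0.3843, -0.2556, 0.0155]
orientation: [-0.001, 0.851, -0.526, 0.004]
force: [0.2, -0.3, 0.6]
finger_gap: 0.0453
```

>>> carry_out:
  moves: [0,0,-10,0,0,0,0,0,-20,0,0,0,0,0,-30,0,0,0,0,0,-35,0,0,0,0,0,-20,0,0,0]

```text
t: 24.2
position: [0.3806, -0.2548, 0.1336]
orientation: [0.001, 0.851, -0.526, -0.0]
force: [0.6, -0.3, -1.0]
finger_gap: 0.0456
```

```bash
python3 plan.py .529 -.391 .13 -1.65
```

```text
t 24.2 pos [ 0.3806 -0.2548  0.1336] psi -1.107 tilt 0.07 gap 0.0456 F [ 0.5664 -0.2507 -1.0152] q [-0.1572  0.0919 -0.587   0.001  -0.8929  0.62  ]
37.6,-14.4,0.7,0.01,-0.0,6.22
35.9,-18.4,0.7,0.01,-0.0,6.22
33.7,-22.1,0.7,0.01,-0.0,6.22
31.1,-25.7,0.7,0.01,-0.0,6.22
28.1,-28.9,0.7,0.01,-0.0,6.22
```

>>> carry_out:
  moves: [37.5,-14.5,0.5,0,0,6.2,36,-18.5,0.5,0,0,6.2,33.5,-22,0.5,0,0,6.2,31,-25.5,0.5,0,0,6.2,26,-26,0.5,0,0,6.2,0,0,0,0,0,0]

```text
t: 24.8
position: [0.5315, -0.3946, 0.1427]
orientation: [0.003, -0.672, 0.741, -0.005]
force: [-1.3, 0.7, -0.8]
finger_gap: 0.0455
```

```bash
python3 look.py w12 soap_case .529 -.3905 -.082; python3 plan.py .529 -.3905 .13 -1.65
```

```text
t 24.85 pos [ 0.5301 -0.3933  0.1427] psi -1.666 tilt 0.64 gap 0.0456 F [ 0.2925 -0.1711 -0.8917] q [-0.344   0.3925 -0.148  -0.0009 -1.0191  0.2496]
-2.8,1.5,12.7,-0.63,-0.12,-0.9
```

View pics/w12o.png

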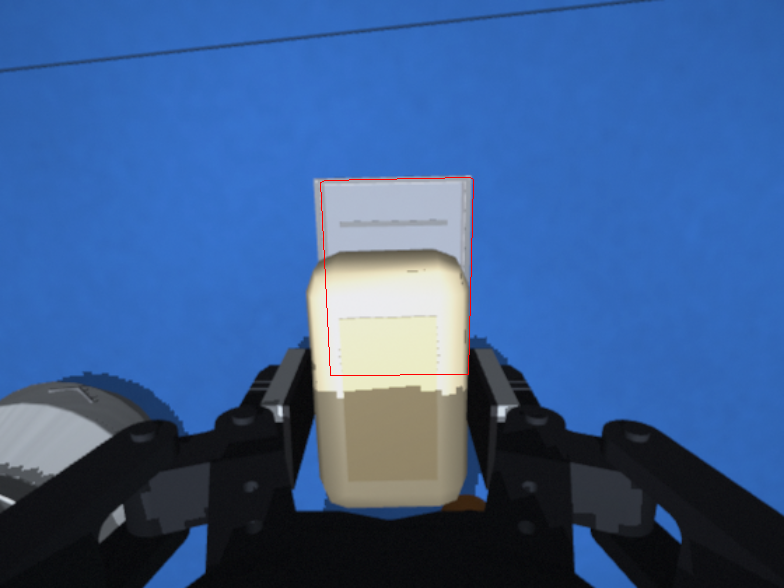

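The case (315–472, 178) is about 1.5 mm to +x of the model; the soap is held straight over it. Lowering.

>>> carry_out:
  moves: [-2.5,0.5,30,-0.6,0,-0.9,0,0,35,0,0,0,0,0,25,0,0,0,0,0,10,0,0,0,0,0,0,0,0,0]

```text
t: 25.35
position: [0.5286, -0.3896, 0.0439]
orientation: [-0.0, -0.68, 0.733, -0.002]
force: [-0.5, -0.8, -0.2]
finger_gap: 0.0452
```

```bash
python3 plan.py .530 -.391 .0185 -1.652
```

```text
t 25.35 pos [ 0.5286 -0.3896  0.0439] psi -1.646 tilt 0.18 gap 0.0452 F [-0.4782 -0.7815 -0.232 ] q [-0.3378  0.4915 -0.2477  0.0022 -0.8288  0.2614]
1.2,-1.5,25.4,-0.13,-0.13,0.36
```

>>> carry_out:
  moves: [1,-1.5,12,0,0,0.3,0,0,8,0,0,0,0,0,3,0,0,0,0,0,1,0,0,0,0,0,0,0,0,0]

```text
t: 25.85
position: [0.5323, -0.3914, 0.0227]
orientation: [0.001, -0.679, 0.734, -0.004]
force: [-1.4, -0.8, -0.9]
finger_gap: 0.045
```

```bash
python3 plan.py .530 -.391 .0185 -1.652
```

```text
t 25.85 pos [ 0.5323 -0.3914  0.0227] psi -1.65 tilt 0.51 gap 0.045 F [-1.3747 -0.7553 -0.8708] q [-0.3383  0.5189 -0.2598  0.0031 -0.7835  0.2571]
-0.3,2.3,4.2,-0.44,-0.25,0.13
```

>>> carry_out:
  moves: [0,2,2,0,0,0,0,0,1.5,0,0,0,0,0,1,0,0,0,0,0,1,0,0,0,0,0,0,0,0,0]

```text
t: 26.35
position: [0.5308, -0.3917, 0.0188]
orientation: [0.001, -0.679, 0.734, -0.005]
force: [0.2, 0.5, -0.7]
finger_gap: 0.0452
```

```bash
python3 plan.py .530 -.391 .0185 -1.652
```

```text
t 26.35 pos [ 0.5308 -0.3917  0.0188] psi -1.649 tilt 0.63 gap 0.0452 F [ 0.1755  0.4652 -0.6795] q [-0.3392  0.5215 -0.2673  0.0037 -0.7714  0.2579]
-0.6,0.9,0.3,-0.55,-0.3,0.15
```

>>> carry_out:
  moves: [0,0,1,0,0,0,0,0,0,0,0,0]

```text
t: 26.55
position: [0.5311, -0.3918, 0.0188]
orientation: [0.001, -0.679, 0.734, -0.006]
force: [0.3, 0.2, -1.5]
finger_gap: 0.0452
```

>>> carry_out:
  moves: [0,0,0,0,0,0,0,0,0,0,0,0,0,0,0,0,0,0,0,0,0,0,0,0]
  gripper: 70

```text
t: 26.95
position: [0.5314, -0.392, 0.0185]
orientation: [0.001, -0.679, 0.734, -0.006]
force: [-0.4, -0.1, -0.2]
finger_gap: 0.0622
```

>>> carry_out:
  moves: [0,0,-8,0,0,0,0,0,-25,0,0,0,0,0,-35,0,0,0,0,0,-40,0,0,0,0,0,-15,0,0,0,0,0,0,0,0,0]

```text
t: 27.55
position: [0.5294, -0.3912, 0.1473]
orientation: [0.001, -0.679, 0.734, -0.005]
force: [0.5, -0.1, -0.1]
finger_gap: 0.0622
```

```bash
python3 look.py w13 soap .530 -.391 -.08; python3 plan.py .530 -.391 .15 -1.65;python3 - <<'E'
from h import *
snap('scene','s1'); a=cv2.imread('pics/s1.png'); b=cv2.imread('pics/w13o.png')
cv2.imwrite('pics/fin.png',np.vstack([np.hstack([a[100:400],np.zeros((300,240,3),np.uint8)]),np.hstack([cv2.resize(b,(400,300)),cv2.resize(cv2.imread('pics/scene0.png')[100:400],(400,214)).repeat(1,0)[np.r_[0:214,[0]*86]]])]))
E
```

```text
t 27.6 pos [ 0.5292 -0.3911  0.1464] psi -1.649 tilt 0.55 gap 0.062 F [-0.1152 -0.9421  0.6372] q [-0.3387  0.3866 -0.1498  0.0039 -1.0254  0.2585]
-0.2,-0.8,-3.6,-0.45,-0.32,0.05
```

View pics/fin.png

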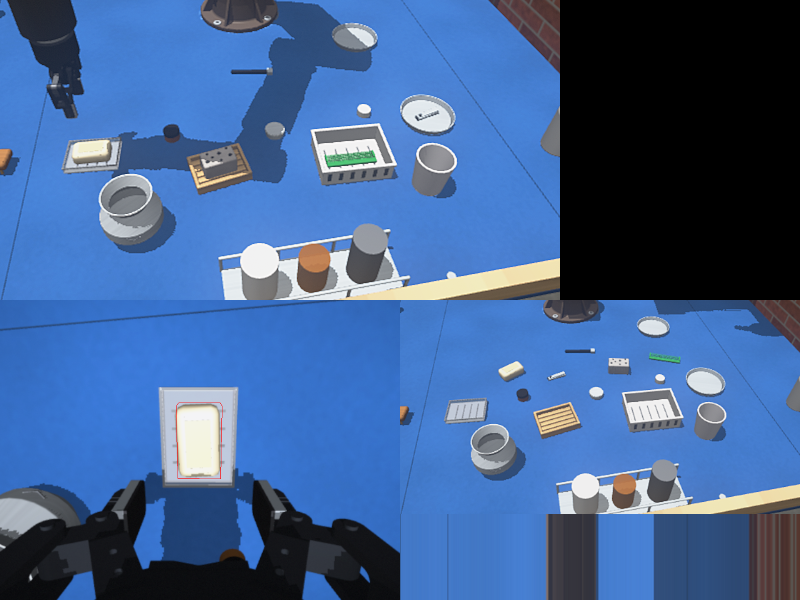

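All four things lie flat in their places: soap (92,152), stone (220,162), comb (350,157), clipper (428,116). The lota and cup are where they were. Handing in.

```bash
python3 -c "
from bench import env
print(env.job_done())"
```

```text
the job is handed in; nothing more can be done
None
```

The job is handed in at about 28 s of robot time, with all four things in their places. `job_done` reported no verdict.

- **Placings:** I put the comb in the basket, the stone in the rack, the clipper in the left-hand steel dish and the soap in the clear case. Each was lowered to within about 1 mm of its floor before I let go.
- **Last checks:** The final scene and wrist pictures show all four flat and near the centre of their places, with the gripper open and about 13 cm above the soap. By eye, the lota and cup stand where they were at the start; I did not measure this.
- **Disagreements:** The close-up wrist views differed from the first measurements by about 2 mm for the stone, clipper and soap, 1.5 mm for the case and up to 5 mm at the basket rim. I corrected each of these before gripping or lowering. The soap's yaw disagreed between the two fixed cameras (0.30 against 0.50 rad); the wrist view agreed with about 0.45–0.47.
- **Not measured:** I did not measure the final poses numerically.

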